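# Fit the selector knob to the test supply and hold it pressed in

### The arm

A 6-joint arm with a two-finger parallel gripper is mounted at the origin on the work surface. World frame = base frame: x ahead of the robot, y to its left, z up, the work surface at z = 0. Lengths are in m, angles in rad, forces in N, time in s.
With the tool pointing down it reaches from about 0.4 to 0.825 m from the base axis. Payload 7 kg.
Tool frame: the origin (TCP) lies at the very end of the fingers, on their centre line; the grasp point (between the pads) lies behind it (bot.tcp_to_grasp is the z of the grasp point in the tool frame, in m); z points along the fingers, y is the line along which they close (so a half turn about z gives the same grasp; the last joint's range is limited). The gripper opens to 85 mm and grips with 20 to 120 N. Pads are 22 mm wide; open, the fingers measure 114 mm over their backs; the gripper's body (76 mm by 85 mm) begins 54 mm behind the grasp point. The pads swing forward as they close: fully open they stand 13 mm farther back than shut.
Start: joints at [1.419, 0.359, 0.012, 0, -1.224, -0.288], TCP at [0.287, 0.611, 0.2] pointing down, gripper open.
Joint ranges: [-3.07, 3.07], [-1.43, 2.12], [-1.02, 1.25], [-3.03, 1.67], [-3.05, -0], [-3.03, 3.03]. Speed limits (rad/s): [2.39, 2.39, 3.01, 3.14, 3.14, 3.14].

### API

Orientations are given as [roll, pitch, yaw] about the fixed x, y, z axes, in that order (R = Rz(yaw) Ry(pitch) Rx(roll)).
In Python, from station import bot gives the robot as it stands. The module is installed in compiled form; this text tells all that it offers.
- The arm moves only by the shell command python3 -m inch 'ROWS'. ROWS is JSON, a list of rows, each an object with "offset": the shift along the world's x, y, z in cm, a list of three; "dr": the turn, a rotation vector about the world's x, y, z in degrees, a list of three; "fingers": the closure in counts, from 0 (fully open) to 255 (shut). In form: [{"offset": [tx, ty, tz], "dr": [wx, wy, wz], "fingers": fingers}, ...]. A call has 1 to 8 rows; each row is the pose to reach, as a shift and turn from the pose commanded when the call began; what a row does not reach only later rows make up. A row lasts 1/8 s, in which the tool goes at most 62.5 mm and 10.7 degrees, less where a joint would pass 70% of its speed; a pose out of reach is approached as far as the arm can. A call with a gripper value outside its range is refused whole. The fingers move at their own pace and stop on an object; the grip force is fixed at half the most. Time passes only in rows, so rows that repeat a pose let the fingers close. It gives the time, the measured TCP pose, the force, the opening and the grip force at its end, in the units of the state.
- bot.sense(): the state, without advancing time (a new reading comes with each control period).
- bot.snapshot(name): name is "scene" or "top" or "wrist"; returns the picture (400x640x3 uint8, blue, green, red); there is no depth.
- bot.camera_info(name): a dict with "fovy" (degrees; the focal length in pixels is half the picture's height over the tangent of half this angle, whatever the lens; pixels are square), "cx", "cy" (the principal point, pixels), "k1" (the pictures are not rectified: a ray, as slopes to the right and down, at radius r is drawn at 1 + k1 r^2 times it, then the intrinsics apply), "R" (3x3) and "t" (3): a world point X has camera coordinates R X + t. Camera axes: x right, y down, z forward; pixel columns grow to the right and rows downward; lengths in m; the calibration is good to about 2 mm. A picture is of the moment at which its call begins: read the wrist's pose just before it. camera_info takes no time and is no camera call; for the wrist camera it gives the pose at the moment of the call.
- bot.sign_off(): hands the job in; it is judged then, once.
The state is a dict: "t": time; "joints": joint angles; "joint_velocities": joint speeds; "joint_torque": joint torques, N m; "tool_pos": TCP position; "tcp_rot": TCP orientation; "ft_force": force on the tool from outside, world axes, zero at the start; "torque": the same for the moment, N m; "finger_gap": opening from 0.0 (shut) to 1.0 (fully open); "grip_force": force on a finger pad.
Only numpy, scipy, OpenCV 4.12 (cv2) and the standard library are available. Lean on these libraries where they do the work, as an engineer would, in place of code of your own. Each camera call takes 0.05 s, during which the arm holds its last target. There are 200 camera calls.

### The job

Take the guard cap off the bare shaft on top of the test supply and hang it by its wire bail on the hook of the stand. Then turn the bar-grip knob to match the flat of the D-shaft, push it fully home on the shaft, and keep pressing so that the sprung shaft is held well down; finish while still holding the knob pressed in. Leave the other things on the bench where they are.

Things in the scene. Friction and masses are not known exactly. Their poses are not given: they have to be found in the camera images.
- guard: grey plastic guard cap, an upside-down cup 64 mm across, 55 mm tall, open below, about 90 g, standing over the shaft on the supply's top; a fixed upright bail of 8 mm steel wire arches over it. Origin: centre of the lower rim, z up. Lift it 35 mm or more straight up to clear the shaft
- guard_bar (a point): middle of the bail's straight top bar, on the bar's axis, 115 mm above the guard's rim; the bar is 8 mm thick, runs along y from -40 to +40 mm; the legs drop at y = -48 and +48 mm; 56 mm clear height between bar and cap. Both ends and sides are alike
- stand: steel hook stand, fixed: base 100 mm across, post 16 mm thick, 220 mm tall. Origin: centre of the base, on the bench. Its hook, a level 8 mm rod with its axis 200 mm above the bench, runs from the post along the stand's -x axis; from 88 mm out it turns up and ends 104 mm out, its tip 226 mm above the bench
- hook_seat (a point): place for the bail's bar: top of the hook's level rod (204 mm above the bench), 55 mm out from the post's axis; x points along the rod towards the post. Hung, the bail's bar lies across the rod, within 45 mm of here
- supply: grey box, the test supply, fixed: 160 x 160 mm, 120 mm high; the D-shaft stands 26 mm out of the middle of its flat top, with a brass collar 26 mm across and 4 mm high round its foot that moves down with it. Origin: centre of the underside
- shaft_top (a point): centre (on the axis) of the upper end of the steel D-shaft, 146 mm above the bench unpressed; hidden by the guard at first. The shaft has 16 mm diameter and one flat, 3.5 mm from its axis, on the side to which this point's +x points (not the supply's x); chamfered end. It turns stiffly (0.03 N m) about its axis
- plunger (a joint): how far the shaft is pressed down, m: 0 = free, 0.008 = bottom stop. The spring takes 3 N to start moving, 6.5 N at 4 mm, 9.6 N at 8 mm
- knob: black plastic bar-grip knob, upright on the bench, about 60 g: round skirt 52 mm across, 18 mm high, on it an upright bar 14 mm thick (along y), 46 mm long (x -22 to +24 mm), from 18 to 44 mm above the underside; a nose 7 mm thick prolongs the bar to x = +37 mm. Origin: centre of the underside, z up
- knob_bore (a point): centre of the closed upper end of the knob's D-shaped bore, 16 mm above the underside; open below, 1.2 mm wider all round than the shaft, its flat on the nose side (+x). Home, this point meets the shaft's end and the underside is 10 mm above the supply's top, unpressed
- round_knob: bystander: black round knob without bar or nose, 52 mm skirt, 34 mm high; it may lie in either of the two knob places. Origin: underside
- screwdriver: bystander: screwdriver lying on the bench near the robot
- meter: bystander: grey hand meter lying flat, 140 x 72 x 34 mm
- spray_can: bystander: metal can, 60 mm across, 170 mm tall, beyond the supply
- adapter: bystander: black power adapter, 110 x 60 x 34 mm, beyond the supply
- tape_roll: bystander: roll of paper tape lying flat, 72 mm across, 19 mm high
- jar: bystander: small jar, 44 mm across, 55 mm tall
There are look-alikes about, which are no part of the job. Leave any orange look-alike of the guard alone. What is shaped like the knob but turquoise is not meant.

How it is judged:
On the way, in this order (a step that is already met when the one before it is completed fails the run):
1. the guard hangs by its bail on the hook, let go (contact force between guard and stand above 0.3 N and distance between guard_bar and hook_seat below 0.05 m and contact force between guard and the fingers below 0.05 N and height (world z) of guard above 0.07 m and linear speed of guard below 0.1 m/s), for 0.2 s.
2. the knob is fully home on the D-shaft (z of knob in the frame of shaft_top below -0.0135 m and horizontal distance between knob and shaft_top below 0.004 m and angle between the x axis of knob and the x axis of shaft_top, either way round below 0.4 rad), for 0.1 s.
At the end, for the whole second after the job is handed in: guard hangs free on the hook (bar within 50 mm of the hook seat, rim over 70 mm up); knob home on the D-shaft (underside 13.5 mm or more below its end, within 4 mm of its axis, 0.4 rad of its flat); fingers still press it (over 2 N), shaft down more than 3 mm (all of step 2 and contact force between guard and stand above 0.3 N and distance between guard_bar and hook_seat below 0.05 m and contact force between guard and the fingers below 0.05 N and height (world z) of guard above 0.07 m and value of joint plunger above 0.003 m and contact force between knob and the fingers above 2 N); the arm keeps its last pose, push and grip.
It fails at once if a bystander is moved more than 40 mm (distance of any of round_knob, screwdriver, meter, spray_can, adapter, tape_roll, jar from where it was at the start of the episode above 0.04 m).
It also fails if it takes over 58 s, if anything falls off the work surface, if the arm or the gripper's body presses on something with over 40 N, if the wrist force passes 120 N, or if a joint passes its speed limit or range.

## Working session

There is one attempt and no reset: what is moved stays moved. The work goes in short steps, Python scripts to look and compute and a shell command to move; the robot and the scene stay as the last step left them, time stands still between calls to the robot, and variables do not carry over. Pictures are saved under pics/ and viewed, at most 10 in all, crops included, and the job is handed in when it is done.

```bash
mkdir -p pics
cat > h.py <<'E'
import numpy as np, cv2
from station import bot
def ray(ci,u,v):
    f=200/np.tan(np.radians(ci["fovy"])/2)
    d=np.array([(u-ci["cx"])/f,(v-ci["cy"])/f]); p=d.copy()
    for _ in range(20): p=d/(1+ci["k1"]*(p@p))
    R=np.array(ci["R"]);t=np.array(ci["t"])
    r=R.T@np.array([p[0],p[1],1]); return -R.T@t, r/np.linalg.norm(r)
def onz(ci,u,v,z):
    c,r=ray(ci,u,v); return c+r*(z-c[2])/r[2]
def proj(ci,X):
    f=200/np.tan(np.radians(ci["fovy"])/2)
    p=np.array(ci["R"])@np.array(X)+np.array(ci["t"]); s=p[:2]/p[2]
    s=s*(1+ci["k1"]*(s@s)); return s*f+[ci["cx"],ci["cy"]]
def tri(obs):
    A=np.zeros((3,3));b=np.zeros(3)
    for ci,u,v in obs:
        c,r=ray(ci,u,v);P=np.eye(3)-np.outer(r,r);A+=P;b+=P@c
    return np.linalg.solve(A,b)
E
python3 - <<'E'
from h import *
for n in ["scene","top"]:
    im=bot.snapshot(n); cv2.imwrite(f"pics/{n}0.png",im)
    ci=bot.camera_info(n); print(n,ci["fovy"],ci["cx"],ci["cy"],ci["k1"],-np.array(ci["R"]).T@np.array(ci["t"]))
s=bot.sense();print(s["t"],s["tool_pos"],s["tcp_rot"],s["finger_gap"],bot.tcp_to_grasp)
E
```

```text
scene 47.57979770785827 317.0371804202833 199.36222518837388 -0.13228303015638315 [1.3478373  0.38219219 0.86936832]
top 51.09133398964641 314.3625256666296 202.06070093100374 -0.011224341288912924 [0.38054323 0.01770249 1.11921166]
0.1 [0.28722559 0.61032168 0.19925728] [ 3.14012837e+00 -1.32796110e-04 -4.39935337e-01] 1.0011036435905414 -0.0187
```

View pics/scene0.png

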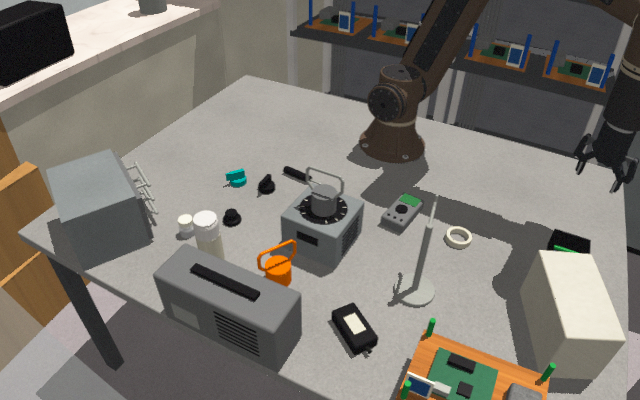

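View pics/top0.png

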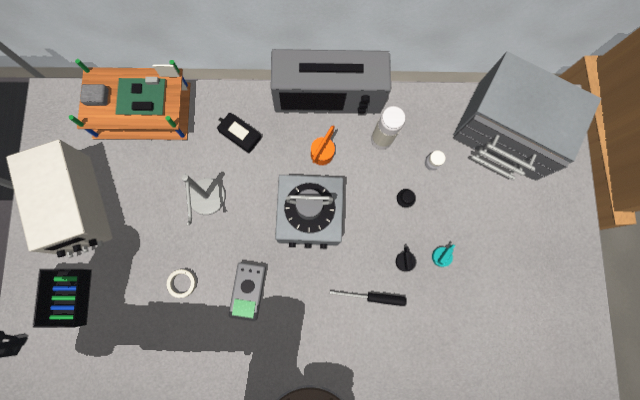

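The top view shows the supply with the guard at about (310,205), its bail bar running left-right, and the stand at (205,195).

Candidates:
- **Knob:** black with bar at (405,258), black round at (406,198), turquoise with bar at (443,256). The one at (405,258) fits, being black with a bar and nose.
- **Guard:** grey on the supply at (310,205), not the orange one at (322,150).

I'll confirm both in enlarged crops.

Run:
```python
from h import *
t=cv2.imread("pics/top0.png"); s=cv2.imread("pics/scene0.png")
def crop(im,x,y,w,h,k): return cv2.resize(im[y:y+h,x:x+w],None,fx=k,fy=k,interpolation=cv2.INTER_CUBIC)
a=crop(t,170,160,190,100,4) # 760x400
b=crop(t,380,180,80,95,6)
c=crop(s,265,150,100,75,4); d=crop(s,385,180,95,125,4)
cv2.imwrite("pics/cA.png",a)
out=np.zeros((600,800,3),np.uint8); out[:570,:480]=b; out[:300,480:800]=crop(s,285,150,80,75,4); out[300:600,480:800]=crop(s,385,190,107,100,3)[:300,:320] if False else cv2.resize(s[185:310,390:523],(320,300),interpolation=cv2.INTER_CUBIC)
cv2.imwrite("pics/cB.png",out)
```

```text
(no output)
```

View pics/cA.png

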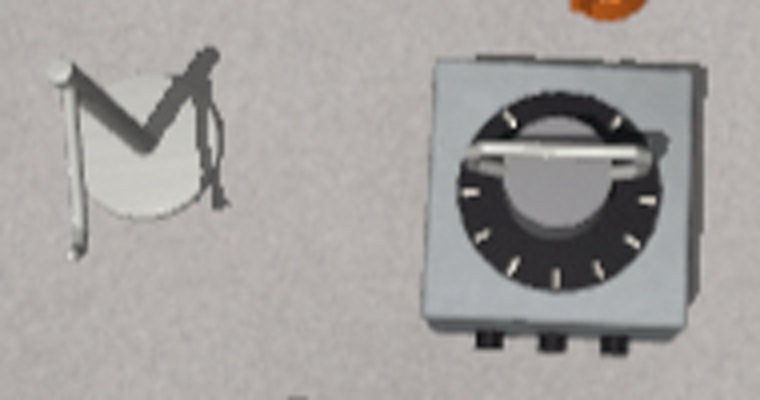

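View pics/cB.png

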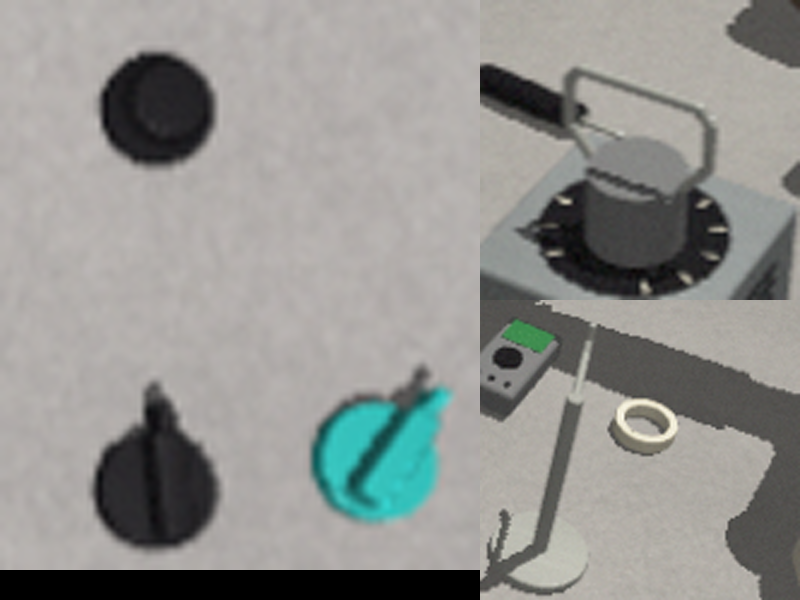

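The crops confirm the choice: black bar-grip knob with its nose up-image (crop B 155,490, nose 152,385), round knob (157,108) and turquoise lookalike (380,460). In crop A the bail bar runs (470,150)–(650,154), the stand's post top is at (62,73) and the hook tip at (77,252).

Run:
```python
from h import *
np.set_printoptions(precision=4,suppress=True)
T=bot.camera_info("top");S=bot.camera_info("scene")
A=lambda u,v:(170+u/4,160+v/4); B=lambda u,v:(380+u/6,180+v/6)
C=lambda u,v:(285+(u-480)/4,150+v/4); D=lambda u,v:(390+(u-480)/2.406,185+(v-300)/2.4)
for n,a,c,z in [("barL",A(469,151),C(712,118),.235),("barR",A(650,154),C(570,72),.235),("post",A(62,73),D(575,400),.22),("tip",A(77,254),D(593,326),.226)]:
    # scene camera sees y mirrored: try direct
    print(n,"top@z",onz(T,*a,z),"scene@z",onz(S,*c,z),"tri",tri([(T,*a),(S,*c)]))
print("box", [onz(T,*A(*p),.12) for p in [(436,60),(697,66),(686,325),(426,320)]])
print("dial",onz(T,*A(560,191),.12),"captop",onz(T,*A(557,172),.175))
print("knob base",onz(T,*B(155,490),.009),"bar rear",onz(T,*B(155,540),.044),"nose",onz(T,*B(152,390),.044))
print("round",onz(T,*B(157,108),.017))
```

```text
barL top@z [0.5549 0.0512 0.235 ] scene@z [0.5663 0.0555 0.235 ] tri [0.5565 0.0515 0.227 ]
barR top@z [ 0.5538 -0.0462  0.235 ] scene@z [ 0.5649 -0.039   0.235 ] tri [ 0.5549 -0.0457  0.2267]
post top@z [0.6002 0.2752 0.22  ] scene@z [0.6116 0.2801 0.22  ] tri [0.6022 0.2782 0.2114]
tip top@z [0.4995 0.26   0.226 ] scene@z [0.5091 0.2666 0.226 ] tri [0.5    0.2637 0.2183]
box [array([0.6343, 0.0765, 0.12  ]), array([ 0.6317, -0.084 ,  0.12  ]), array([ 0.4722, -0.0753,  0.12  ]), array([0.4747, 0.08  , 0.12  ])]
dial [0.5531 0.0002 0.12  ] captop [0.5547 0.0029 0.175 ]
knob base [ 0.4286 -0.2558  0.009 ] bar rear [ 0.406  -0.2463  0.044 ] nose [ 0.4698 -0.2475  0.044 ]
round [ 0.5989 -0.2616  0.017 ]
```

```bash
python3 -m inch '[{"offset":[0,0,6],"dr":[0,0,0],"fingers":0},{"offset":[5,-5,12],"dr":[0,0,-10],"fingers":0},{"offset":[26.7,-63.2,12],"dr":[0,0,-64.8],"fingers":0},{"offset":[26.7,-63.2,12],"dr":[0,0,-64.8],"fingers":0},{"offset":[26.7,-63.2,12],"dr":[0,0,-64.8],"fingers":0},{"offset":[26.7,-63.2,12],"dr":[0,0,-64.8],"fingers":0},{"offset":[26.7,-63.2,12],"dr":[0,0,-64.8],"fingers":0},{"offset":[26.7,-63.2,12],"dr":[0,0,-64.8],"fingers":0}]'
```

```text
t: 1.1
tool_pos: [0.4574, 0.2258, 0.312]
tcp_rot: [3.142, 0.0, -1.573]
ft_force: [0.6, 1.2, 0.6]
finger_gap: 0.999
grip_force: 0.0
```

```bash
python3 -m inch '[{"offset":[9.7,-24.7,0],"dr":[0,0,0],"fingers":0},{"offset":[9.7,-24.7,0],"dr":[0,0,0],"fingers":0},{"offset":[9.7,-24.7,0],"dr":[0,0,0],"fingers":0},{"offset":[9.7,-24.7,0],"dr":[0,0,0],"fingers":0},{"offset":[9.7,-24.7,0],"dr":[0,0,0],"fingers":0},{"offset":[9.7,-24.7,0],"dr":[0,0,0],"fingers":0},{"offset":[9.7,-24.7,0],"dr":[0,0,0],"fingers":0}]'
python3 - <<'E'
from h import *
s=bot.sense(); ci=bot.camera_info("wrist"); im=bot.snapshot("wrist"); cv2.imwrite("pics/w1.png",im)
print(s["tool_pos"],s["tcp_rot"],s["joints"]); print([proj(ci,p) for p in [(.5545,.0025,.235),(.5545,.0425,.235),(.5545,-.0375,.235)]])
E
```

```text
t: 1.98
tool_pos: [0.554, -0.0183, 0.3118]
tcp_rot: [3.141, 0.0, -1.57]
ft_force: [-0.4, 0.7, 0.5]
finger_gap: 1.002
grip_force: 0.0
[ 0.55397205 -0.01832165  0.31182799] [ 3.14134525e+00  2.37198571e-04 -1.57014580e+00] [ 3.20047750e-01  1.05949193e-01 -6.88843609e-02 -3.07566417e-04
 -1.39612320e+00 -3.19343724e-01]
[array([322.36709168, 219.81130591]), array([322.38588526, 261.83335869]), array([322.3474861, 173.8134992])]
```

View pics/w1.png

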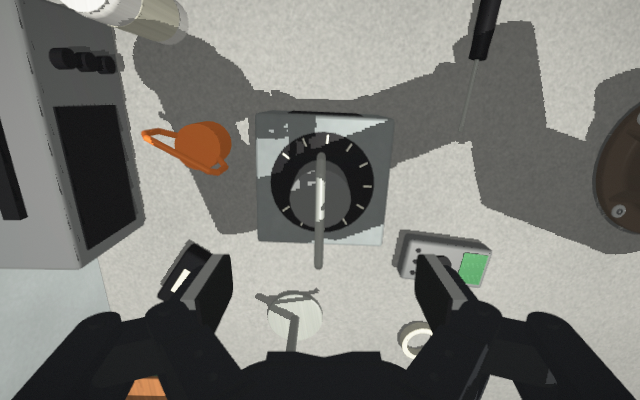

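The wrist view shows the bail bar at u≈319, v 155–268, centred between the fingers, so my estimate holds to within a few mm. Next I descend and grip off-centre.

```bash
python3 -m inch '[{"offset":[0.2,-0.4,-5],"dr":[0,0,0],"fingers":0},{"offset":[0.2,-0.4,-9.3],"dr":[0,0,0],"fingers":0},{"offset":[0.2,-0.4,-9.3],"dr":[0,0,0],"fingers":128},{"offset":[0.2,-0.4,-9.3],"dr":[0,0,0],"fingers":255},{"offset":[0.2,-0.4,-9.3],"dr":[0,0,0],"fingers":255},{"offset":[0.2,-0.4,-9.3],"dr":[0,0,0],"fingers":255},{"offset":[0.2,-0.4,-9.3],"dr":[0,0,0],"fingers":255},{"offset":[0.2,-0.4,-9.3],"dr":[0,0,0],"fingers":255}]'
```

```text
t: 3.02
tool_pos: [0.5563, -0.0232, 0.2192]
tcp_rot: [-3.141, 0.0, -1.571]
ft_force: [0.1, -0.3, -0.0]
finger_gap: -0.002
grip_force: 0.0
```

The fingers shut on nothing, so I'll look again.

Run:
```python
from h import *
s=bot.snapshot("scene"); t=bot.snapshot("top"); cv2.imwrite("pics/s2.png",s);cv2.imwrite("pics/t2.png",t)
out=np.zeros((600,800,3),np.uint8)
out[:,:400]=cv2.resize(s[110:260,260:360],(400,600),interpolation=cv2.INTER_CUBIC)
out[:400,400:]=cv2.resize(t[160:260,260:360],(400,400),interpolation=cv2.INTER_CUBIC)
cv2.imwrite("pics/c2.png",out)
p=bot.sense()["tool_pos"];print(p,proj(bot.camera_info("scene"),p),proj(bot.camera_info("top"),p))
```

```text
[ 0.55625634 -0.02324616  0.21899558] [314.92423914 173.33653745] [321.51215081 198.72360658]
```

View pics/c2.png

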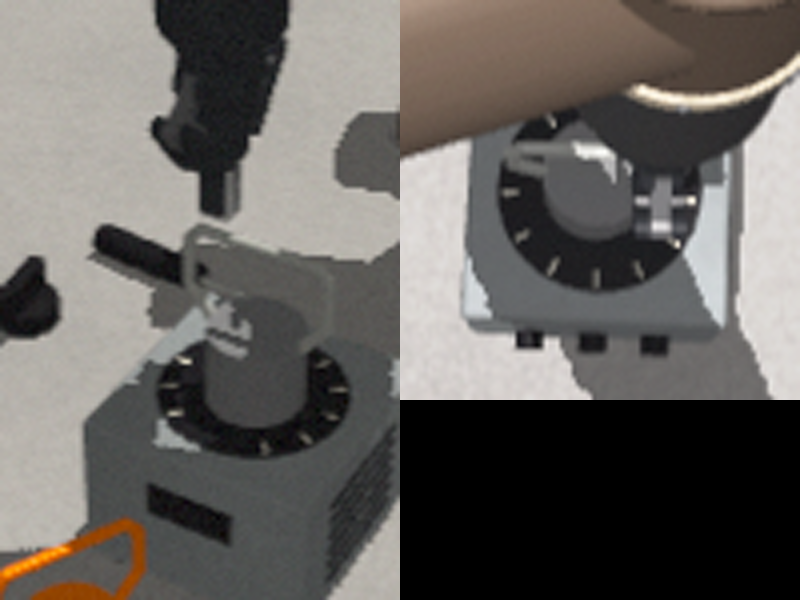

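Run:
```python
from h import *
np.set_printoptions(precision=4,suppress=True)
T=bot.camera_info("top");S=bot.camera_info("scene");W=bot.camera_info("wrist")
s=bot.sense();print(s["tool_pos"],s["tcp_rot"],s["joints"],s["finger_gap"])
print("tip tri",tri([(S,315,163.7),(T,325,212)]), "scene at z.219",onz(S,315,163.7,.219),"top at .219",onz(T,325,212,.219))
print("wrist cam",-np.array(W["R"]).T@np.array(W["t"]),"tcp in wrist",proj(W,s["tool_pos"]))
# calibration check, supply front corners seen in scene0
for p in [(.473,-.08,.12),(.633,-.084,.12),(.633,.078,.12),(.473,.08,.12)]: print(p,proj(S,p),proj(T,p))
w=bot.snapshot("wrist")
sc=cv2.imread("pics/s2.png")
a=cv2.resize(w,(480,300)); b=cv2.resize(sc[140:270,270:390],(480,520)); out=np.zeros((520,800,3),np.uint8)
out[:,:480]=b; out[:400,480:]=w[:,160:480]; cv2.imwrite("pics/c3.png",out)
```

```text
[ 0.5563 -0.0232  0.219 ] [ 3.1416 -0.     -1.5709] [ 0.3099  0.1524 -0.2229  0.     -1.1955 -0.3101] -0.000983248793988713
tip tri [ 0.5273 -0.0339  0.2254] scene at z.219 [ 0.5201 -0.0419  0.219 ] top at .219 [ 0.5268 -0.0308  0.219 ]
wrist cam [ 0.556  -0.0998  0.3925] tcp in wrist [322.9078 234.0121]
(0.473, -0.08, 0.12) [310.2434 180.9333] [343.4586 240.9014]
(0.633, -0.084, 0.12) [278.7717 214.6251] [344.2448 175.9715]
(0.633, 0.078, 0.12) [337.4616 235.9012] [278.3713 175.5248]
(0.473, 0.08, 0.12) [364.3094 198.4391] [276.4784 240.7322]
```

View pics/c3.png

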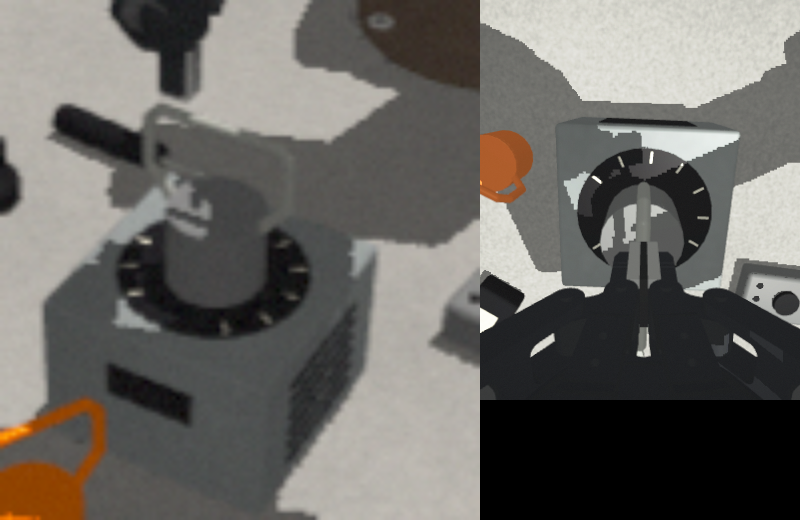

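Run:
```python
from h import *
np.set_printoptions(precision=1,suppress=True)
T=bot.camera_info("top");S=bot.camera_info("scene");W=bot.camera_info("wrist")
for z in [.21,.22,.23,.24,.25,.26]:
    print(z,"scene +x face",proj(S,(.5613,-.0232,z)),"wrist -y face",proj(W,(.5563,-.0342,z)),"wrist bar ends@z",proj(W,(.5563,-.046,z)),proj(W,(.5563,.05,z)))
```

```text
0.21 scene +x face [313.9 177.4] wrist -y face [322.8 211.7] wrist bar ends@z [322.8 193.3] [322.9 325.4]
0.22 scene +x face [314.  174.1] wrist -y face [322.8 217.5] wrist bar ends@z [322.8 198.2] [322.9 335.6]
0.23 scene +x face [314.  170.7] wrist -y face [322.8 223.9] wrist bar ends@z [322.8 203.7] [322.9 346.7]
0.24 scene +x face [314.  167.3] wrist -y face [322.7 231.1] wrist bar ends@z [322.7 209.8] [322.9 358.9]
0.25 scene +x face [314.1 163.9] wrist -y face [322.7 239.1] wrist bar ends@z [322.7 216.7] [322.8 372.3]
0.26 scene +x face [314.1 160.4] wrist -y face [322.7 248.2] wrist bar ends@z [322.6 224.6] [322.8 387.2]
```

In the scene view the closed fingertips end at about (315,164), just above the bar (about 311,169), and their projection fits z≈0.25, not the reported 0.219. The wrist view agrees. So the real fingertips end about 3 cm above the reported TCP. I'll open, go 3.1 cm lower (still above the cap top at 0.175) and grip again.

```bash
python3 -m inch '[{"offset":[0,0,0],"dr":[0,0,0],"fingers":100},{"offset":[0,0,0],"dr":[0,0,0],"fingers":100},{"offset":[0,0,-1.5],"dr":[0,0,0],"fingers":100},{"offset":[0,0,-3],"dr":[0,0,0],"fingers":100},{"offset":[0,0,-3],"dr":[0,0,0],"fingers":255},{"offset":[0,0,-3],"dr":[0,0,0],"fingers":255},{"offset":[0,0,-3],"dr":[0,0,0],"fingers":255},{"offset":[0,0,-3],"dr":[0,0,0],"fingers":255}]'
```

```text
t: 4.18
tool_pos: [0.5566, -0.0231, 0.1894]
tcp_rot: [-3.141, 0.0, -1.571]
ft_force: [0.1, 1.1, 0.7]
finger_gap: 0.063
grip_force: 58.5
```

```bash
python3 -m inch '[{"offset":[0,0,2],"dr":[0,0,0],"fingers":255},{"offset":[0,0,4.5],"dr":[0,0,0],"fingers":255},{"offset":[0,0,6.5],"dr":[0,0,0],"fingers":255},{"offset":[-5,5,6.5],"dr":[0,0,0],"fingers":255},{"offset":[-9,9,6.5],"dr":[0,0,4],"fingers":255},{"offset":[-10.1,14,6.5],"dr":[0,0,8],"fingers":255},{"offset":[-10.1,20,6.5],"dr":[0,0,8],"fingers":255},{"offset":[-10.1,25.1,6.5],"dr":[0,0,8],"fingers":255}]'
python3 - <<'E'
from h import *
T=bot.camera_info("top")
print("base",onz(T,170+150/4,160+147/4,0.005))
E
```

```text
t: 5.18
tool_pos: [0.4547, 0.2299, 0.2546]
tcp_rot: [-3.141, 0.001, -1.43]
ft_force: [1.3, -0.4, -1.3]
finger_gap: 0.063
grip_force: 58.7
base [0.60180327 0.27492511 0.005     ]
```

```bash
python3 -m inch '[{"offset":[0,0,-2],"dr":[0,0,0],"fingers":255},{"offset":[0,0,-4],"dr":[0,0,0],"fingers":255},{"offset":[0,0,-5.6],"dr":[0,0,0],"fingers":255},{"offset":[0,0,-5.6],"dr":[0,0,0],"fingers":255}]'
python3 - <<'E'
from h import *
s=bot.snapshot("scene"); t=bot.snapshot("top"); cv2.imwrite("pics/s4.png",s);cv2.imwrite("pics/t4.png",t)
out=np.zeros((600,800,3),np.uint8)
out[:,:400]=cv2.resize(s[140:290,370:470],(400,600),interpolation=cv2.INTER_CUBIC)
out[:400,400:]=cv2.resize(t[160:260,150:250],(400,400),interpolation=cv2.INTER_CUBIC)
out[400:600,400:600]=cv2.resize(t[180:230,285:335],(200,200),interpolation=cv2.INTER_CUBIC)
out[400:600,600:800]=cv2.resize(s[185:225,305:345],(200,200),interpolation=cv2.INTER_CUBIC)
cv2.imwrite("pics/c4.png",out)
E
```

```text
t: 5.68
tool_pos: [0.4547, 0.2272, 0.197]
tcp_rot: [3.14, -0.001, -1.432]
ft_force: [0.4, -0.9, -0.6]
finger_gap: 0.066
grip_force: 58.7
```

View pics/c4.png

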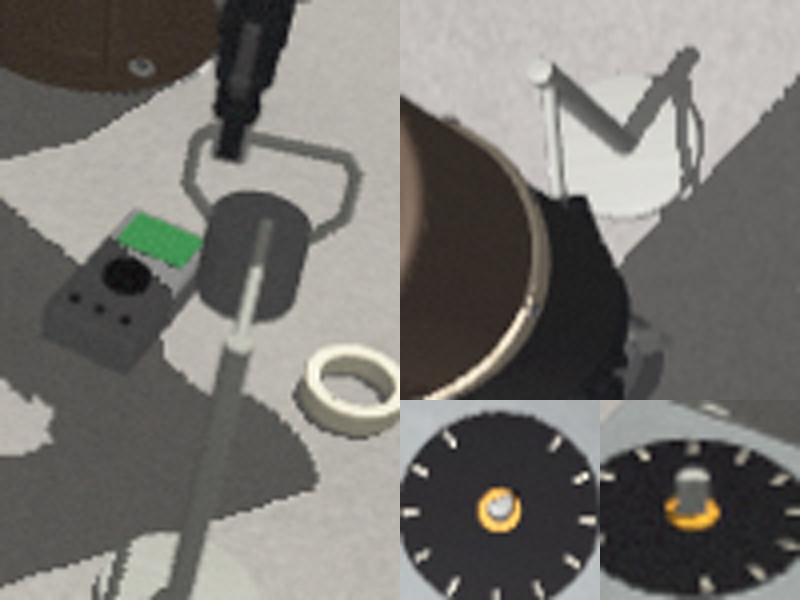

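The view shows the bail held near its right end and the hook aligned with the window (tip at crop 263,222). The shaft is exposed, with its brass collar visible. Next I slide the bail over the hook and lower it.

```bash
python3 -m inch '[{"offset":[3,0.5,0],"dr":[0,0,0],"fingers":255},{"offset":[6,1,0],"dr":[0,0,0],"fingers":255},{"offset":[9.4,1.5,0],"dr":[0,0,0],"fingers":255},{"offset":[9.4,1.5,0],"dr":[0,0,0],"fingers":255},{"offset":[9.4,1.5,-1.5],"dr":[0,0,0],"fingers":255},{"offset":[9.4,1.5,-3],"dr":[0,0,0],"fingers":255},{"offset":[9.4,1.5,-3.4],"dr":[0,0,0],"fingers":255},{"offset":[9.4,1.5,-3.4],"dr":[0,0,0],"fingers":255}]'
```

```text
t: 6.78
tool_pos: [0.5489, 0.2428, 0.1637]
tcp_rot: [3.141, -0.0, -1.431]
ft_force: [0.7, 0.0, -1.1]
finger_gap: 0.07
grip_force: 58.8
```

```bash
python3 -m inch '[{"offset":[0,0,-0.2],"dr":[0,0,0],"fingers":255},{"offset":[0,0,-0.2],"dr":[0,0,0],"fingers":200},{"offset":[0,0,-0.2],"dr":[0,0,0],"fingers":150},{"offset":[0,0,-0.2],"dr":[0,0,0],"fingers":120},{"offset":[0,0,-0.2],"dr":[0,0,0],"fingers":120},{"offset":[0,0,3],"dr":[0,0,0],"fingers":120},{"offset":[0,0,7],"dr":[0,0,0],"fingers":120},{"offset":[0,0,12],"dr":[0,0,0],"fingers":120}]'
python3 - <<'E'
from h import *
s=bot.snapshot("scene"); t=bot.snapshot("top"); cv2.imwrite("pics/s5.png",s);cv2.imwrite("pics/t5.png",t)
E
```

```text
t: 7.78
tool_pos: [0.5488, 0.2425, 0.2845]
tcp_rot: [3.14, -0.001, -1.431]
ft_force: [1.5, 0.5, 0.5]
finger_gap: 0.533
grip_force: 0.0
```

```bash
python3 -m inch '[{"offset":[-0.4,-5,0],"dr":[0,0,0],"fingers":0},{"offset":[-0.4,-11,0],"dr":[0,0,0],"fingers":0},{"offset":[-0.4,-18,0],"dr":[0,0,0],"fingers":0},{"offset":[-0.4,-18,-5],"dr":[0,0,0],"fingers":0},{"offset":[-0.4,-18,-10],"dr":[0,0,0],"fingers":0},{"offset":[-0.4,-18,-13],"dr":[0,0,0],"fingers":0},{"offset":[-0.4,-18,-13],"dr":[0,0,0],"fingers":0}]'
python3 - <<'E'
from h import *
import json
ci=bot.camera_info("wrist"); im=bot.snapshot("wrist"); cv2.imwrite("pics/wS.png",im)
json.dump({k:np.array(v).tolist() for k,v in ci.items()},open("wS.json","w"))
print(proj(ci,(.5545,.001,.146)),bot.sense()["tool_pos"],bot.sense()["joints"])
E
```

```text
t: 8.75
tool_pos: [0.5438, 0.0621, 0.1519]
tcp_rot: [3.137, -0.001, -1.432]
ft_force: [0.4, -0.4, 0.9]
finger_gap: 1.001
grip_force: 0.0
[318.79555436 127.2983896 ] [0.54515553 0.06256883 0.15386834] [ 4.71623863e-01  1.88755706e-01 -3.33884479e-01  4.10868579e-04
 -1.04955079e+00 -3.32042985e-01]
```

```bash
python3 -m inch '[{"offset":[0,0,4],"dr":[0,0,0],"fingers":0},{"offset":[-5,-5,4],"dr":[0,0,0],"fingers":0},{"offset":[-9,-10,4],"dr":[0,0,0],"fingers":0},{"offset":[-12.5,-15,4],"dr":[0,0,0],"fingers":0},{"offset":[-12.5,-20,4],"dr":[0,0,0],"fingers":0},{"offset":[-12.5,-25.3,0],"dr":[0,0,0],"fingers":0},{"offset":[-12.5,-25.3,-5],"dr":[0,0,0],"fingers":0},{"offset":[-12.5,-25.3,-5],"dr":[0,0,0],"fingers":0}]'
python3 - <<'E'
from h import *
import json
ci=bot.camera_info("wrist"); im=bot.snapshot("wrist"); cv2.imwrite("pics/wK.png",im)
json.dump({k:np.array(v).tolist() for k,v in ci.items()},open("wK.json","w"))
k=proj(ci,(.43,-.25,.044)); print(k,bot.sense()["tool_pos"])
a=cv2.imread("pics/wS.png"); s=cv2.imread("pics/s5.png")
out=np.zeros((600,800,3),np.uint8)
out[:300,:400]=cv2.resize(a[90:165,270:370],(400,300),interpolation=cv2.INTER_CUBIC)
x=int(k[0])-60;y=max(0,int(k[1])-50)
c=im[y:y+100,x:x+120]; print("kcrop",x,y,c.shape)
out[300:600,:360]=cv2.resize(c,(360,300),interpolation=cv2.INTER_CUBIC)
out[:,400:]=cv2.resize(s[150:300,380:480],(400,600),interpolation=cv2.INTER_CUBIC)
cv2.imwrite("pics/c6.png",out)
E
```

```text
t: 9.8
tool_pos: [0.4185, -0.1907, 0.1029]
tcp_rot: [3.137, 0.001, -1.433]
ft_force: [0.1, 0.1, 0.8]
finger_gap: 1.0
grip_force: 0.0
[318.0440725  123.48826157] [ 0.42049893 -0.19051562  0.10506703]
kcrop 258 73 (100, 120, 3)
```

View pics/c6.png

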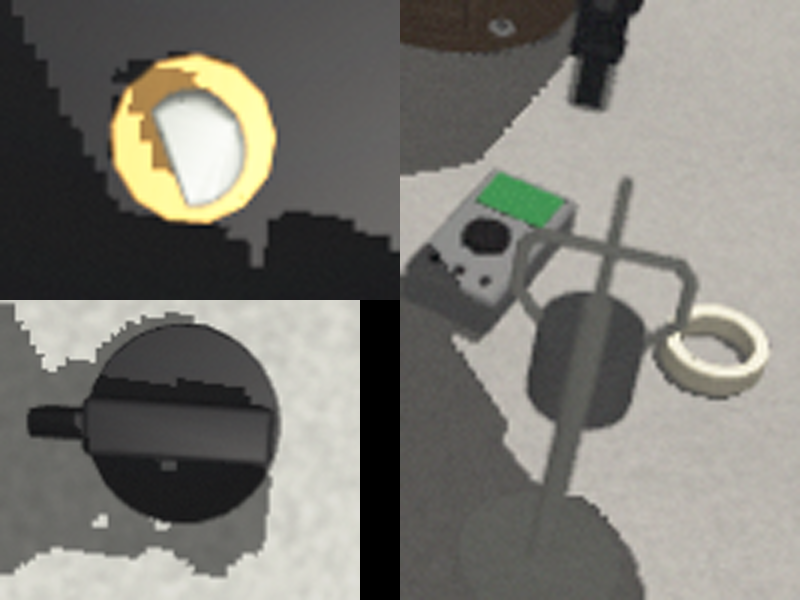

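The guard hangs on the hook. In the shaft crop the flat runs from (155,108) to (190,205), facing left, with the shaft centre near (189,148). In the knob crop the bar axis runs from nose tip (30,421) to rear end (270,436).

Run:
```python
from h import *
import json
np.set_printoptions(precision=4,suppress=True)
S=json.load(open("wS.json"));K=json.load(open("wK.json"))
f=lambda u,v,z:onz(S,270+u/4,90+v/4,z); g=lambda u,v,z:onz(K,258+u/3,73+(v-300)/3,z)
a,b=f(155,108,.146),f(190,205,.146); c=f(189,148,.146); d=(b-a)[:2]; n=np.array([d[1],-d[0]]); 
if n@(a-c)[:2]<0:n=-n
print("shaft c",c,"collar c",f(193,138,.124),"flat",a,b,"phi",np.degrees(np.arctan2(n[1],n[0])))
r,t,m=g(270,436,.044),g(30,421,.044),g(88,428,.044)
x=(t-r)[:2];print("knob rear",r,"front",m,"tip",t,"yaw",np.degrees(np.arctan2(x[1],x[0])),"len",np.linalg.norm(x),np.linalg.norm(m-r), "skirt c",g(182,423,.018))
```

```text
shaft c [0.5554 0.001  0.146 ] collar c [0.555  0.0011 0.124 ] flat [ 0.5608 -0.0038  0.146 ] [0.5542 0.0088 0.146 ] phi 27.65311167506007
knob rear [ 0.4092 -0.2565  0.044 ] front [ 0.4525 -0.2524  0.044 ] tip [ 0.4663 -0.2522  0.044 ] yaw 4.355217380175099 len 0.05729040360607147 0.04347044578457391 skirt c [ 0.4306 -0.2555  0.018 ]
```

```bash
python3 -m inch '[{"offset":[0,0,0],"dr":[0,0,10],"fingers":150},{"offset":[0,0,0],"dr":[0,0,20],"fingers":150},{"offset":[0,0,0],"dr":[0,0,30],"fingers":150},{"offset":[0,0,0],"dr":[0,0,40],"fingers":150},{"offset":[0,-2,0],"dr":[0,0,50],"fingers":150},{"offset":[0.5,-4,0],"dr":[0,0,60],"fingers":150},{"offset":[1,-6,0],"dr":[0,0,70],"fingers":150},{"offset":[1,-6.4,0],"dr":[0,0,80],"fingers":150}]'
python3 -m inch '[{"offset":[0,0,0],"dr":[0,0,6.4],"fingers":150},{"offset":[0,0,0],"dr":[0,0,6.4],"fingers":150},{"offset":[0,0,0],"dr":[0,0,6.4],"fingers":150}]'
python3 -c "
from h import *
s=bot.sense();print(s['tool_pos'],s['tcp_rot'],s['joints'],s['ft_force'])"
```

```text
t: 10.85
tool_pos: [0.4333, -0.2548, 0.1077]
tcp_rot: [3.14, -0.005, -0.027]
ft_force: [-0.0, 0.1, 0.2]
finger_gap: 0.412
grip_force: 0.0
t: 11.22
tool_pos: [0.4317, -0.2539, 0.1058]
tcp_rot: [3.141, -0.003, 0.076]
ft_force: [0.9, -0.4, 0.2]
finger_gap: 0.415
grip_force: 0.0
[ 0.43166709 -0.25389499  0.10584024] [ 3.14062369e+00 -2.77702060e-03  7.58115363e-02] [-1.38336884e-01  1.56774337e-01 -4.99166726e-01  4.51092048e-04
 -9.11935806e-01  1.78466776e+00] [ 0.87833979 -0.41326073  0.16626073]
```

```bash
python3 -m inch '[{"offset":[-0.1,-0.1,-5],"dr":[0,0,0],"fingers":150},{"offset":[-0.1,-0.1,-9],"dr":[0,0,0],"fingers":150},{"offset":[-0.1,-0.1,-10],"dr":[0,0,0],"fingers":150},{"offset":[-0.1,-0.1,-10],"dr":[0,0,0],"fingers":150}]'
python3 -m inch '[{"offset":[0,0,-0.5],"dr":[0,0,0],"fingers":150},{"offset":[0,0,-0.9],"dr":[0,0,0],"fingers":150},{"offset":[0,0,-0.9],"dr":[0,0,0],"fingers":150}]'
```

```text
t: 11.72
tool_pos: [0.4298, -0.2552, 0.0044]
tcp_rot: [3.141, 0.0, 0.077]
ft_force: [0.1, -0.6, -0.0]
finger_gap: 0.415
grip_force: 0.0
t: 12.1
tool_pos: [0.4294, -0.2552, -0.0047]
tcp_rot: [3.141, -0.001, 0.077]
ft_force: [-0.3, 0.3, 0.8]
finger_gap: 0.412
grip_force: 0.0
```

```bash
python3 -m inch '[{"offset":[0,0,-0.2],"dr":[0,0,0],"fingers":180},{"offset":[0,0,-0.2],"dr":[0,0,0],"fingers":255},{"offset":[0,0,-0.2],"dr":[0,0,0],"fingers":255},{"offset":[0,0,-0.2],"dr":[0,0,0],"fingers":255},{"offset":[0,0,-0.2],"dr":[0,0,0],"fingers":255}]'
```

```text
t: 12.72
tool_pos: [0.4293, -0.2552, -0.0069]
tcp_rot: [3.141, -0.0, 0.077]
ft_force: [-0.2, 0.6, 1.7]
finger_gap: 0.146
grip_force: 58.8
```

```bash
python3 -m inch '[{"offset":[0,0,5],"dr":[0,0,0],"fingers":255},{"offset":[0,0,11],"dr":[0,0,0],"fingers":255},{"offset":[0,0,17],"dr":[0,0,0],"fingers":255},{"offset":[2,4,18.7],"dr":[0,0,8],"fingers":255},{"offset":[5,9,18.7],"dr":[0,0,16],"fingers":255},{"offset":[8,14,18.7],"dr":[0,0,23.6],"fingers":255},{"offset":[11,19.5,18.7],"dr":[0,0,23.6],"fingers":255},{"offset":[12.6,25.6,18.7],"dr":[0,0,23.6],"fingers":255}]'
python3 -m inch '[{"offset":[0,0,0],"dr":[0,0,0],"fingers":255},{"offset":[0,0,0],"dr":[0,0,0],"fingers":255},{"offset":[0,0,0],"dr":[0,0,0],"fingers":255}]'
```

```text
t: 13.72
tool_pos: [0.5558, 0.002, 0.1795]
tcp_rot: [-3.141, 0.0, 0.488]
ft_force: [0.9, -0.6, -0.4]
finger_gap: 0.148
grip_force: 58.7
t: 14.1
tool_pos: [0.5546, -0.0008, 0.1798]
tcp_rot: [-3.141, 0.0, 0.488]
ft_force: [0.2, -0.4, -0.3]
finger_gap: 0.148
grip_force: 58.8
```

```bash
python3 -m inch '[{"offset":[0,0.15,-2],"dr":[0,0,0],"fingers":255},{"offset":[0,0.15,-3.7],"dr":[0,0,0],"fingers":255},{"offset":[0,0.15,-3.7],"dr":[0,0,0],"fingers":255},{"offset":[0,0.15,-4.2],"dr":[0,0,0],"fingers":255},{"offset":[0,0.15,-4.4],"dr":[0,0,0],"fingers":255},{"offset":[0,0.15,-4.4],"dr":[0,0,0],"fingers":255}]'
python3 -m inch '[{"offset":[0,0,0],"dr":[0,0,0],"fingers":255},{"offset":[0,0,0],"dr":[0,0,0],"fingers":255}]'
```

```text
t: 14.85
tool_pos: [0.5552, 0.0016, 0.1362]
tcp_rot: [3.142, -0.0, 0.489]
ft_force: [-0.3, 0.4, -0.2]
finger_gap: 0.147
grip_force: 58.8
t: 15.1
tool_pos: [0.5552, 0.0017, 0.1361]
tcp_rot: [3.142, -0.0, 0.489]
ft_force: [0.1, 0.5, -0.9]
finger_gap: 0.145
grip_force: 58.8
```

```bash
python3 -m inch '[{"offset":[0,-0.05,-0.3],"dr":[0,0,0],"fingers":255},{"offset":[0,-0.05,-0.6],"dr":[0,0,0],"fingers":255},{"offset":[0,-0.05,-0.6],"dr":[0,0,0],"fingers":255}]'
python3 -m inch '[{"offset":[0,0,-0.3],"dr":[0,0,0],"fingers":255},{"offset":[0,0,-0.6],"dr":[0,0,0],"fingers":255},{"offset":[0,0,-0.6],"dr":[0,0,0],"fingers":255}]'
```

```text
t: 15.48
tool_pos: [0.5548, 0.0011, 0.1296]
tcp_rot: [-3.141, 0.001, 0.489]
ft_force: [-0.2, -0.5, -0.0]
finger_gap: 0.148
grip_force: 58.8
t: 15.85
tool_pos: [0.5552, 0.0011, 0.124]
tcp_rot: [3.141, -0.0, 0.489]
ft_force: [-0.7, -0.1, 2.0]
finger_gap: 0.147
grip_force: 59.1
```

```bash
python3 -m inch '[{"offset":[0,0,-0.2],"dr":[0,0,0],"fingers":255},{"offset":[0,0,-0.4],"dr":[0,0,0],"fingers":255},{"offset":[0,0,-0.6],"dr":[0,0,0],"fingers":255},{"offset":[0,0,-0.6],"dr":[0,0,0],"fingers":255},{"offset":[0,0,-0.6],"dr":[0,0,0],"fingers":255}]'
```

```text
t: 16.48
tool_pos: [0.5553, 0.0011, 0.1184]
tcp_rot: [3.141, -0.0, 0.489]
ft_force: [-2.0, 1.1, 6.3]
finger_gap: 0.147
grip_force: 59.8
```

```bash
python3 -m inch '[{"offset":[0,0,-0.15],"dr":[0,0,0],"fingers":255},{"offset":[0,0,-0.15],"dr":[0,0,0],"fingers":255},{"offset":[0,0,-0.15],"dr":[0,0,0],"fingers":255},{"offset":[0,0,-0.15],"dr":[0,0,0],"fingers":255}]'
python3 - <<'E'
from h import *
s=bot.snapshot("scene"); w=bot.snapshot("wrist"); print(bot.sense()["ft_force"],bot.sense()["tool_pos"])
out=np.zeros((600,800,3),np.uint8)
out[:400,:]=cv2.resize(s[150:260,270:490],(800,400),interpolation=cv2.INTER_CUBIC)
out[400:,:400]=cv2.resize(w[150:290,180:460],(400,200),interpolation=cv2.INTER_CUBIC)
cv2.imwrite("pics/c7.png",out)
E
```

```text
t: 16.98
tool_pos: [0.5553, 0.0011, 0.117]
tcp_rot: [3.141, -0.001, 0.489]
ft_force: [-3.0, 0.8, 6.8]
finger_gap: 0.148
grip_force: 59.9
[-2.74644962  0.34180392  7.45699816] [0.55526391 0.00114659 0.11701977]
```

View pics/c7.png

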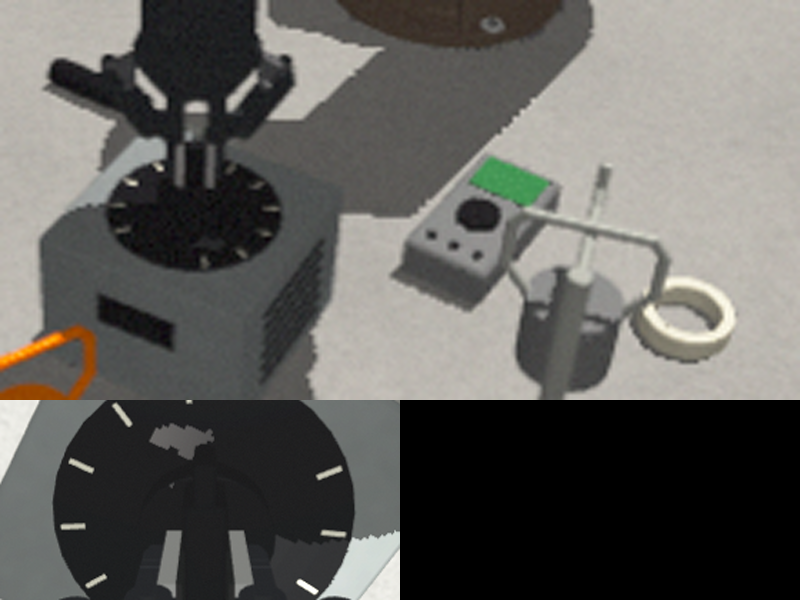

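The last view shows the knob seated on the dial, held by the fingers, and the guard hanging on the hook. The push of about 7 N matches roughly 5 mm of plunger travel.

```bash
python3 -c "
from station import bot
print(bot.sign_off())"
```

```text
the job is handed in; nothing more can be done
None
```

I handed the job in with the guard hanging by its bail on the hook and the knob pushed home on the D-shaft, held down with about 7 N (roughly 5 mm of travel by the spring figures); the hand-in gave no verdict.

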